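# Unscrew the collimator cap and catch it in the parts cup

### The job

Take the brass screw cap off the nose of the grey bench collimator: first stand the white ceramic parts cup on the desk under the cap, then unscrew the cap anticlockwise (seen from its front; its red arms can be pushed round one after another) for as many turns as it takes, so that it drops into the cup when it comes free. Be gentle with the cap, do not force it, and never let the cap touch the desk; finish with it lying in the upright cup, and leave the loose parts round about where they are.

Things in the scene. Friction and masses are not known exactly. Their poses are not given: they have to be found in the camera images.
- collimator: Fixed grey bench collimator: a tube, 64 mm thick and 200 mm long, nose to the robot, on a stand 110 mm wide whose front is 65 mm behind the nose point. Nothing is above it; the desk under its nose is clear. Origin at the desk under the nose point, z up, x pointing level from the nose back along the tube, y to the left as the robot sees it.
- nose (a point): Point on the tube's axis at its front shoulder, against which the cap is screwed; about 120 mm over the desk. Same axes as the collimator. The nose dips 10 degrees, so the cap's axis points outwards along (-0.985, 0, -0.174) in this frame.
- cap: Brass screw cap, 55 mm across, about 90 g, screwed home on a slippery right-hand thread of 8 mm lead. About two turns anticlockwise seen from outside (its top goes to +y of the nose frame) free it; it then falls off by itself, its hub some 57 mm in front of the nose point. It stays at the angle it is left at. Origin at the hub point; at the start its axes are those of the nose.
- cap_hub (a point): Centre of the cap's four straight red arms (at 90 degrees to each other), on the cap's axis, 41 mm in front of the nose point at the start. The arms are 10 mm wide, 12 mm deep along the axis, reach 40 mm from the axis and stand on a 16 mm boss; the cap's 55 mm face is 4 mm behind them. A closed finger pointing down can push an arm sideways.
- cap_arm (a point): Middle of the outer end of one of the four arms, 40 mm from the axis; at the start this arm leans 30 degrees to -y of straight up. It turns with the cap, so it shows the angle; the other arms follow at 90 degree steps.
- cup: White ceramic parts cup, open and round, cork-lined, 136 mm across the mouth, 45 mm high, wall 5 mm, 320 g, standing loose on the desk; it can be slid under the cap's arms with 15 to 30 mm to spare. Origin at the centre of its foot, z up, -x towards its lug handle.
- cup_mouth (a point): Centre of the cup's mouth, 45 mm above its foot; axes as the cup.
- cup_lug (a point): Flat upright lug handle of the cup, to be pinched from above: 10 mm thick (along the cup's y), free length about 33 mm, from 13 to 46 mm above the desk. This point is 85 mm from the cup's axis, 30 mm above its foot, in the middle of the lug.
- prism_mid (a point): bystander: black prism housing, 38 mm wide, 32 mm high; its middle
- lever_mid (a point): bystander: chrome film advance lever, 65 mm long, 12 mm high; middle of its pivot disc
- helicoid_mid (a point): bystander: green focusing helicoid ring, 68 mm across, 22 mm high; its middle
- driver_mid (a point): bystander: blue screwdriver, 160 mm long, lying; its middle
- loupe_mid (a point): bystander: black eye loupe, 44 mm across, 34 mm high; its middle
- blower_mid (a point): bystander: rubber dust blower standing upright, 52 mm across, 85 mm high; 30 mm above its foot on its axis

How it is judged (in metres and radians):
On the way, in this order (a step that is already met when the one before it is completed fails the run):
1. the cup stands upright under the cap, its mouth centre within 50 mm sideways of the cap's hub, while the cap is still on the nose (horizontal distance between cup_mouth and cap_hub below 0.05 m and distance between cap_hub and nose below 0.048 m and angle between cup_mouth's own z axis and vertical below 0.1 rad and height (world z) of cup_mouth below 0.055 m and linear speed of cup below 0.02 m/s), for 0.2 s.
2. the cap is free and caught in the cup (horizontal distance between cap_hub and cup_mouth below 0.065 m and z of cap_hub in the frame of cup_mouth below 0.02 m and angle between cup_mouth's own z axis and vertical below 0.15 rad and height (world z) of cup_mouth below 0.06 m), for 0.2 s.
At the end, for the whole second after the job is handed in: The cap lies at rest in the cup (its hub within 65 mm sideways of the centre of the mouth and no more than 20 mm above it) and off the collimator, and the cup stands upright (within 0.15 rad) and at rest on the desk (all of step 2 and contact force between cap and collimator below 0.05 N and linear speed of cap below 0.03 m/s and linear speed of cup below 0.02 m/s); the robot touches nothing.
It fails at once if the cap touches the desk (contact force between cap and table above 0.2 N).
It fails at once if a bystander is moved by more than 25 mm (distance of any of prism_mid, lever_mid, helicoid_mid, driver_mid, loupe_mid, blower_mid from where it was at the start of the episode above 0.025 m).
It fails at once if a finger presses on the cap with over 60 N (contact force between the fingers and cap above 60 N).
It also fails if it takes over 72 s, if anything falls off the work surface, if the arm or the gripper's body presses on something with over 40 N, if the wrist force passes 120 N, or if a joint passes its speed limit or range.

### The arm

A 7-joint arm with a two-finger parallel gripper is mounted at the origin on the work surface. World frame = base frame: x ahead of the robot, y to its left, z up, the work surface at z = 0. Lengths are in m, angles in degrees, forces in N, time in s.
With the tool pointing down it reaches from about 0.4 to 0.75 m from the base axis. Payload 19.5 kg.
Tool frame: the origin (TCP) lies on the centre line of the jaws, within the pads' length; the fingertips stand 8 mm ahead of it and the grasp point (between the pads) lies 11 mm behind it; z points along the fingers, y is the line along which they close (so a half turn about z gives the same grasp; the last joint's range is limited). The gripper opens to 85 mm and grips with 20 to 120 N. Pads are 22 mm wide; open, the fingers measure 114 mm over their backs; the gripper's body (76 mm by 85 mm) begins 54 mm behind the grasp point. The pads swing forward as they close: fully open they stand 13 mm farther back than shut.
Start: joints at [-78.249, 40.479, -1.581, 85.061, 1.261, 54.483, -4.326], TCP at [0.14, 0.558, 0.239] pointing down, gripper open.
Joint ranges: [-155.06, 155.06], [-18.47, 123.98], [-90, 86.84], [0, 140.48], [-83.41, 263.41], [0, 116], [-161.91, 161.91]. Speed limits (degrees/s): [108.29, 108.29, 147.25, 147.25, 172.46, 172.46, 172.46].

### API

Orientations are given as a 3x3 rotation matrix whose columns are the frame's x, y, z axes.
In Python, from rig import r gives the robot as it stands. The module is installed in compiled form; this text tells all that it offers. Calls block until the motion is done:
- r.movep(position, orientation): joint-space move of the TCP to a pose.
- r.movel(position, frame=None, max_speed=0.15, stop_force=None): straight line of the TCP; frame=None keeps the orientation; max_speed is the mean speed in m/s. With stop_force (N) it stops when the force on the tool has changed by that much, and returns True; else False.
- r.goto_joints(angles): joint-space move.
- r.set_gripper(opening, f_grip=None): finger opening in m; f_grip is the grip in N (None keeps the last); returns when the fingers have stopped.
- r.sleep(seconds).
- r.ik(position, orientation): joint angles nearest the present ones, or None.
- r.sense(): the state.
- r.snapshot(name): name is "side" or "top"; returns (picture, depth): 400x640x3 uint8, red, green, blue; 400x640 float32, m along the optical axis (not along the pixel's ray), 0 where there is no reading.
- r.camera_model(name): a dict with "vfov" (degrees; the focal length in pixels is half the picture's height over the tangent of half this angle, whatever the lens; pixels are square), "cx", "cy" (the principal point, pixels), "distortion" ([k1, k2, p1, p2, k3] as OpenCV has them; the pictures are not rectified), "rvec" (rotation vector, rad) and "tvec" (3), from world to camera coordinates, as OpenCV has them. Camera axes: x right, y down, z forward; pixel columns grow to the right and rows downward; lengths in m; the calibration is good to about 2 mm. A picture is of the moment at which its call begins. camera_model takes no time and is no camera call.
A pose or a line that the arm cannot do raises r.IKError and nothing moves.
- r.close_job(): hands the job in; it is judged then, once.
The state is a dict: "time_s": time; "q": joint angles; "joint_velocities": joint speeds; "joint_efforts": joint torques, N m; "eef_pos": TCP position; "tcp_rot": TCP orientation; "ft_force": force on the tool from outside, world axes, zero at the start; "torque": the same for the moment, N m; "gripper_width": finger opening in m; "gripper_force": force on a finger pad.
Only numpy, scipy, OpenCV 4.12 (cv2) and the standard library are available. Lean on these libraries where they do the work, as an engineer would, in place of code of your own. Each camera call takes 0.05 s, during which the arm holds its last target. There are 200 camera calls.

## Working session

There is one attempt and no reset: what is moved stays moved. The work goes in short steps, each a Python script; the robot and the scene stay as the last script left them, time stands still between calls to the robot, and variables do not carry over. Pictures are saved under pics/ and viewed, at most 10 in all, crops included, and the job is handed in when it is done.

```bash
mkdir -p pics; cat > h.py <<'E'
import numpy as np, cv2
from rig import r
def cam(n):
    m=r.camera_model(n); f=200/np.tan(np.radians(m['vfov'])/2)
    K=np.array([[f,0,m['cx']],[0,f,m['cy']],[0,0,1]]); R=cv2.Rodrigues(np.array(m['rvec'],float))[0]
    return K,np.array(m['distortion'],float),R,np.array(m['tvec'],float).ravel()
def cloud(n,d):
    K,D,R,t=cam(n); v,u=np.mgrid[0:400,0:640]
    p=cv2.undistortPoints(np.stack([u,v],-1).reshape(-1,1,2).astype(np.float64),K,D).reshape(400,640,2)
    P=np.dstack([p,np.ones((400,640))])*d[...,None]
    W=(P-t)@R; W[d<=0]=np.nan
    return W
def proj(n,X):
    K,D,R,t=cam(n); return cv2.projectPoints(np.array(X,float).reshape(-1,3),cv2.Rodrigues(R)[0],t,K,D)[0].reshape(-1,2)
def snap(n,fn=None):
    p,d=r.snapshot(n)
    if fn: cv2.imwrite('pics/'+fn,cv2.cvtColor(p,cv2.COLOR_RGB2BGR))
    return p,cloud(n,d)
E
python3 - <<'E'
from h import *
for n in('side','top'):
    p,W=snap(n,n+'0.png'); np.savez(n+'0.npz',p=p,W=W)
    K,D,R,t=cam(n); print(n,K[0,0],D,'pos',-R.T@t,'fwd',R[2])
print(r.sense())
E
```

```text
side 373.0380796921105 [-0.00438806  0.          0.          0.          0.        ] pos [0.25301559 0.59702152 0.7476017 ] fwd [ 0.3473626  -0.64705494 -0.67871874]
top 396.29965396368823 [-0.01183537  0.          0.          0.          0.        ] pos [0.47298552 0.00141376 1.21895435] fwd [ 0.09811913  0.00128902 -0.99517384]
{'time_s': 0.1, 'q': array([-78.24914357,  40.50969017,  -1.58256702,  85.08002886,
         1.26109505,  54.4807527 ,  -4.32522657]), 'joint_velocities': array([ 0.00457539, -0.27080021,  0.02401041, -0.0328424 ,  0.08068272,
       -0.00833783,  0.02064535]), 'joint_efforts': array([ 1.08030988e-03, -8.84279323e+01,  1.23612966e+00, -2.36452907e+01,
        1.69919897e-02,  5.12700193e-03,  2.78578193e-05]), 'eef_pos': array([0.14041673, 0.55737686, 0.23888783]), 'tcp_rot': array([[-9.69705811e-01,  2.44275668e-01, -1.95733745e-04],
       [ 2.44275744e-01,  9.69705388e-01, -9.06334582e-04],
       [-3.15914183e-05, -9.26690917e-04, -9.99999570e-01]]), 'ft_force': array([1.1693751 , 0.41388128, 0.21991894]), 'torque': array([-0.0402573 , -0.00184942, -0.03279045]), 'gripper_force': 0.0, 'gripper_width': 0.08547375981187619}
```

View pics/side0.png

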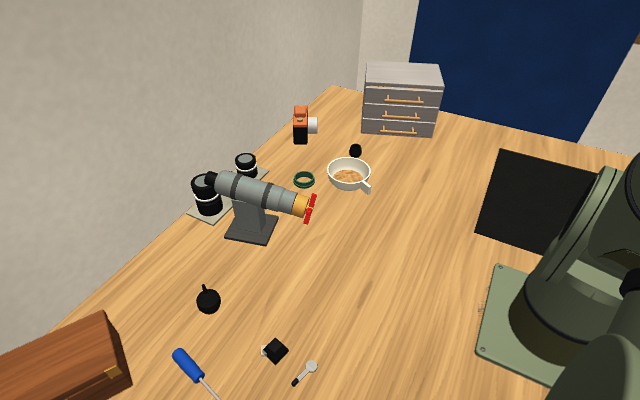

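View pics/top0.png

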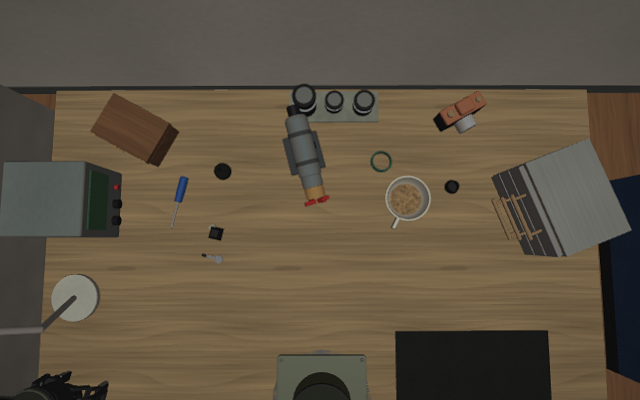

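The side picture shows the cap's red arms at about (311,208), the cup at (349,174) and its lug at (368,187). In the top picture the cap is at (316,200), the cup at (408,198), the lug at (394,225), the helicoid at (381,161) and the loupe at (452,186). The remaining parts lie to the left. Next I measure these points.

```bash
cat > m.py <<'E'
from h import *
from scipy.optimize import least_squares
for n in('side','top'):
    z=np.load(n+'0.npz'); p=z['p'].astype(int); W=z['W']
    print(n)
    red=(p[...,0]>120)&(p[...,1]<60)&(p[...,2]<60)
    if n=='top': red=(p[...,0]>100)&(p[...,1]<50)&(p[...,2]<50)&(np.arange(640)[None]<340)&(np.arange(640)[None]>280)
    q=W[red&np.isfinite(W[...,2])&(abs(W[...,0]-.55)<.2)&(abs(W[...,1])<.15)]
    print('red',len(q),q.mean(0),q.min(0),q.max(0))
    # cup: points z 38..48 mm in region
    b=(slice(150,205),slice(320,380)) if n=='side' else (slice(170,235),slice(378,440))
    Wc=W[b].reshape(-1,3); pc=p[b].reshape(-1,3)
    rim=(Wc[:,2]>.039)&(Wc[:,2]<.052)&(pc.min(1)>95)
    R=Wc[rim]
    f=least_squares(lambda s:np.hypot(R[:,0]-s[0],R[:,1]-s[1])-s[2],[*np.median(R[:,:2],0),.066],loss='soft_l1',f_scale=.003)
    print('rim',rim.sum(),f.x,R[:,2].max())
    d=np.hypot(*(Wc[:,:2]-f.x[:2]).T)
    L=Wc[(d>.074)&(d<.11)&(Wc[:,2]>.03)&(Wc[:,2]<.055)]
    print('lug',len(L),L.mean(0),np.degrees(np.arctan2(*(L.mean(0)[:2]-f.x[:2])[::-1])))
    # tube: grey above z .1
    b=(slice(165,225),slice(205,300)) if n=='side' else (slice(110,190),slice(280,330))
    T=W[b].reshape(-1,3); T=T[(T[:,2]>.11)]
    print('tube',len(T),T.min(0),T.max(0))
    # cylinder fit: dir yaw free, pitch 10deg, radius .032
    Tt=T[(T[:,0]>.6)]
    def res(s):
        y=s[0]; a=np.array([np.cos(y)*.985,np.sin(y)*.985,.174]); o=np.array([.65,s[1],s[2]])
        v=Tt-o; v=v-np.outer(v@a,a); return np.linalg.norm(v,axis=1)-.032
    f=least_squares(res,[0,np.median(Tt[:,1]),.13],loss='soft_l1',f_scale=.002); print('axis',f.x,np.degrees(f.x[0]),np.median(abs(res(f.x))))
    for nm,px in (dict(hel=(381,152),loupe=(452,186),prism=(216,232),blow=(222,171),lever=(217,259)) if n=='top' else dict(blow=(208,300))).items(): print(nm,W[px[1],px[0]])
E
python3 m.py
```

```text
side
red 137 [0.57903963 0.02059909 0.11563696] [ 0.56533549 -0.00802706  0.07536055] [0.58966732 0.04805694 0.14481201]
rim 222 [ 0.59431465 -0.25493975  0.06541751] 0.04649929155851482
lug 40 [ 0.51698406 -0.21368632  0.03880904] 151.92148502973026
tube 2314 [0.59409794 0.00231804 0.11005698] [0.83707862 0.10164564 0.18102626]
axis [0.26696901 0.02938754 0.12064555] 15.29619768339178 0.0014121259628413693
blow [0.66997576 0.3109014  0.0438346 ]
top
red 71 [0.57975135 0.01302209 0.11949831] [ 0.56592743 -0.02002876 -0.00149077] [0.59572509 0.04414129 0.14753829]
rim 247 [ 0.59529135 -0.25686755  0.06528071] 0.0514178570294245
lug 35 [ 0.51779193 -0.21653377  0.04367281] 152.50574287113716
tube 1793 [ 0.60862759 -0.00564198  0.11041074] [0.82932601 0.10153272 0.18468784]
axis [0.25104499 0.0319421  0.12283201] 14.383818288884413 0.0014649907344936389
hel [ 0.74162414 -0.18651324  0.00981142]
loupe [ 0.63584812 -0.40547774  0.00418547]
prism [0.49395154 0.31363642 0.03275287]
blow [0.6745392  0.29444974 0.0549907 ]
lever [0.41278275 0.31524353 0.00751411]
```

```bash
cat > c.py <<'E'
from h import *
from scipy.optimize import least_squares
YAW=np.radians(14.8)
def axes(y=YAW):
    a=np.array([-np.cos(y)*.98481,-np.sin(y)*.98481,-.17365]) # outward
    l=np.array([-np.sin(y),np.cos(y),0]); return l,np.cross(l,-a)*-1 if np.cross(l,-a)[2]<0 else np.cross(l,-a),a
def redpts(n,p,W):
    p=p.astype(int); k=.35*p[...,0]
    m=(p[...,0]>60)&(p[...,1]<k)&(p[...,2]<k)
    q=W[m]; return q[(abs(q[:,0]-.58)<.06)&(abs(q[:,1]-.015)<.07)&(q[:,2]>.06)&(q[:,2]<.17)]
def sdf(q,th):
    ds=[]
    for k in range(4):
        t=th+k*np.pi/2; u=-q[:,0]*np.sin(t)+q[:,1]*np.cos(t); s=q[:,0]*np.cos(t)+q[:,1]*np.sin(t) # t: anticlockwise... lat=-sin(t)
        d=np.stack([abs(s)-.005,abs(u-.02)-.02,abs(q[:,2])-.006],1)
        ds.append(np.linalg.norm(np.maximum(d,0),axis=1)+np.minimum(d.max(1),0))
    return np.min(ds,0)
def fit(Q,h0,th0=None):
    l,u,a=axes(); B=np.stack([l,u,a],1)
    f=lambda s:sdf((Q-s[:3])@B,s[3] if th0 is None else th0)
    return min((least_squares(f,[*h0,t],loss='soft_l1',f_scale=.002) for t in ([0,.4,.8,1.2] if th0 is None else [th0])),key=lambda z:z.cost)
if __name__=='__main__':
    l,u,a=axes(); print(l,u,a)
    Qs=[redpts(n,np.load(n+'0.npz')['p'],np.load(n+'0.npz')['W']) for n in('side','top')]
    for Q in Qs+[np.vstack(Qs)]:
        f=fit(Q,[.586,.0138,.112]); print(len(Q),f.x[:3],np.degrees(f.x[3])%90,np.sqrt(np.mean(f.fun**2)))
E
python3 c.py
```

```text
[-0.25544576  0.96682339  0.        ] [-0.16788888 -0.04435816  0.98481   ] [-0.95213734 -0.25156554 -0.17365   ]
136 [0.5831795  0.01338077 0.10759228] 30.456435797370542 0.0012820107201996591
76 [0.58562248 0.01047467 0.11198648] 24.391340696654936 0.0016976473368589201
212 [0.58122293 0.01210573 0.10870143] 30.07581897558579 0.0014192622116306448
```

```bash
cat >> h.py <<'E'
def down(ydeg):
    t=np.radians(ydeg); y=np.array([np.cos(t),np.sin(t),0]); z=np.array([0,0,-1.]); return np.stack([np.cross(y,z),y,z],1)
E
python3 - <<'E'
from h import *
O=down(62.2); L=np.array([.5196,-.2163])
r.movep([.42,.05,.26],O)
r.movep([*L,.10],O); r.set_gripper(.05)
r.movel([*L,.020],max_speed=.12)
r.set_gripper(0,60); s=r.sense(); print(s['time_s'],s['eef_pos'],s['gripper_width'],s['ft_force'])
e=s['eef_pos']
r.movel(e+[-.022,.2655,0.001],max_speed=.12)
s=r.sense(); print(s['time_s'],s['eef_pos'],s['gripper_width'],s['ft_force'],s['q'])
for n in('side','top'):
    p,W=snap(n,n+'1.png'); np.savez(n+'1.npz',p=p,W=W)
E
```

```text
5.1167 [ 0.5197981  -0.2164652   0.02046991] 0.009240408907820432 [-1.29293289  0.69237263  6.27987342]
7.4833 [0.49781851 0.04857781 0.02146028] 0.009098790372687179 [-0.4976931  -0.03452474 -4.76250757] [-10.36120859  56.05101688   2.06075929 110.60596986  -7.31103874
  13.47011023  60.067414  ]
```

View pics/side1.png

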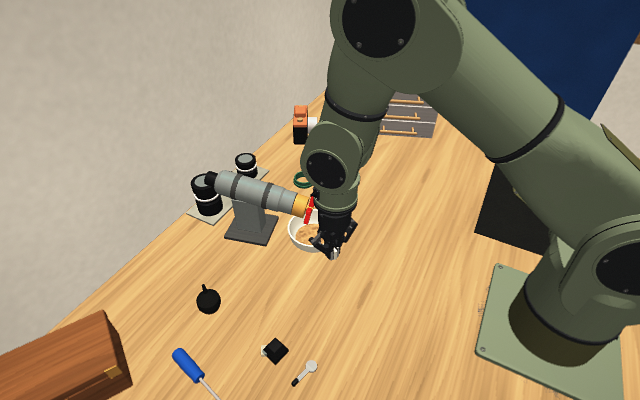

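The cup now sits under the cap at about (312,232) in the side picture, with the gripper still holding the lug. I'll release it, back off, verify and check the reach for the pushing poses.

```bash
cat > push.py <<'E'
from c import *
l,u,a=axes(); HUB=np.array([.583,.0125,.110])
def O(s): y=s*l; z=-u; return np.stack([np.cross(y,z),y,z],1)
def P(lat,v,w): return HUB+lat*l+(v+.008)*u+w*a   # fingertip position in the cap plane -> TCP
E
python3 - <<'E'
from push import *
r.movel(r.sense()['eef_pos']-[0,0,.001],max_speed=.05)
r.set_gripper(.03)
e=r.sense()['eef_pos']; r.movel(e+[0,0,.055],max_speed=.12); r.movel(e+[-.09,-.05,.15],max_speed=.25)
r.set_gripper(0)
for n in('side','top'):
    p,W=snap(n,n+'2.png')
    Q=W.reshape(-1,3); c=p.reshape(-1,3).astype(int)
    k=(Q[:,2]>.036)&(Q[:,2]<.052)&(abs(Q[:,0]-.573)<.09)&(abs(Q[:,1]-.01)<.09)&(c.min(1)>90)
    R=Q[k]; f=least_squares(lambda s:np.hypot(R[:,0]-s[0],R[:,1]-s[1])-.0655,[.573,.01],loss='soft_l1',f_scale=.003); print(n,k.sum(),f.x)
    q=redpts(n,p,W); f=fit(q,HUB); print(len(q),f.x[:3],np.degrees(f.x[3])%90)
for s in(1,-1):
    for A in((-.05,.024,.005),(.005,.045,.021)): print(s,r.ik(P(*A),O(s)))
s=r.sense(); print(s['time_s'],s['q'],s['ft_force'])
E
```

```text
side 367 [0.57289538 0.01131271]
135 [0.58389124 0.01335421 0.10765271] 30.182733691026282
top 247 [0.57389538 0.00928847]
76 [0.58359447 0.01402724 0.11065863] 30.001669092752362
1 [  8.31305161  45.91401245 -11.61059412  99.71103602  12.98789962
  25.8407209   94.43090038]
1 [  2.10761496  41.93380845  -9.59142355 105.97026078  11.85698155
  23.051719    89.75929621]
-1 [-15.16100082  50.73583993  34.64507647 100.47025893 -54.7264089
  37.32694732 -23.3564465 ]
-1 [-21.67264586  47.006728    35.47485837 106.70309518 -55.4761465
  34.72678325 -25.6857258 ]
9.9833 [ -6.27984525  35.01182963   3.28669381 123.15438807  -5.04544294
  21.9650177   63.29855976] [-7.21106698e-02 -2.01453715e-04 -3.69202792e-01]
```

View pics/side2.png

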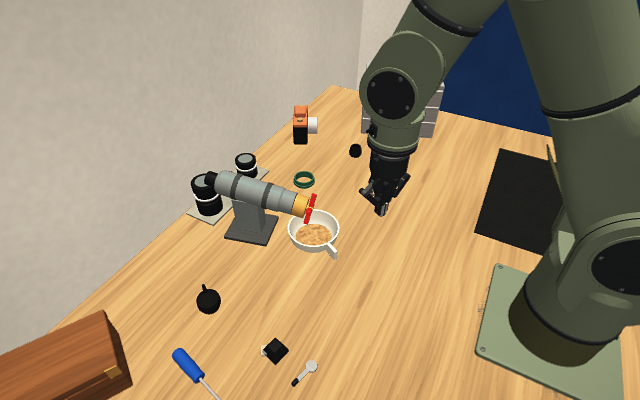

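The cup stands upright under the cap, centred near (314,230), and its measured centre (.573,.010) matches the target. The arm angle reads 30° as expected. Now the first push.

```bash
sed -i 's/HUB=.*/HUB=np.array([.5835,.0132,.1095])/' push.py
python3 - <<'E'
from push import *
def T(): return round(r.sense()['time_s'],2)
r.movep(P(-.052,.06,.006),O(1)); print(T())
r.movel(P(-.052,.024,.006),max_speed=.15); print(T(),r.sense()['ft_force'])
st=r.movel(P(.004,.024,.008),max_speed=.06,stop_force=25)
s=r.sense(); print(T(),st,s['ft_force'],(s['eef_pos']-HUB)@np.stack([l,u,a],1))
for n in('side','top'):
    p,W=snap(n,n+'3.png'); q=redpts(n,p,W)
    if len(q)>20: f=fit(q,HUB); print(n,len(q),f.x[:3],np.degrees(f.x[3])%90)
E
```

```text
10.72
11.11 [-0.31050961 -0.05361447  0.50784805]
12.19 False [-0.83809633 -0.12055537 -0.0040651 ] [0.00355474 0.03196789 0.00807318]
side 84 [0.58352626 0.01345446 0.10680155] 53.6136926380899
```

View pics/side3.png

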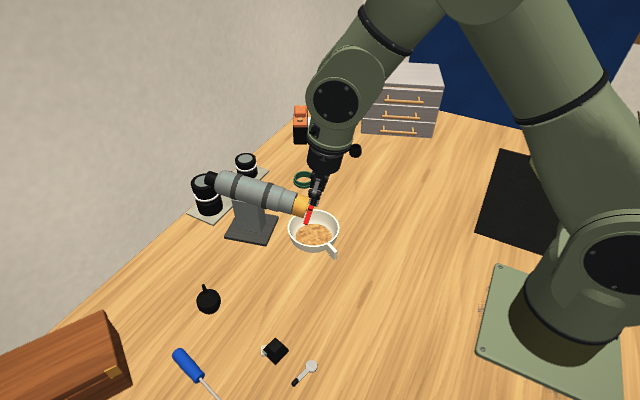

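The cap turned about 66° with no measurable force (lower arm at (308,217) in the picture), so the finger is narrower than I assumed. I'll extend this stroke, then run the next one.

```bash
cat >> push.py <<'E'
def ang(): # arm angle mod 90 and hub, from the side camera
    p,W=snap('side'); q=redpts('side',p,W)
    if len(q)<20: return len(q),None,None
    f=fit(q,HUB); return len(q),np.degrees(f.x[3])%90,(f.x[:3]-HUB)@np.stack([l,u,a],1)*1e3
def stroke(w,speed=.06,end=.012):
    r.movel(P(end-.004,.046,w),max_speed=.15); r.movel(P(-.052,.046,w),max_speed=.2)
    A=ang(); r.movel(P(-.052,.024,w),max_speed=.15)
    st=r.movel(P(end,.024,w+.002),max_speed=speed,stop_force=25)
    s=r.sense(); print('before',A,'after',ang(),st,round(s['time_s'],2),s['ft_force'].round(1))
    return st
E
python3 - <<'E'
from push import *
r.movel(P(.012,.024,.008),max_speed=.06,stop_force=25); print(ang())
stroke(.008)
E
```

```text
(77, np.float64(39.67982687745586), array([ 1.09516584e-03, -1.43106133e+00,  2.22288085e+00]))
before (138, np.float64(40.06874188394345), array([-0.93244751, -1.61197467,  1.62070418])) after (137, np.float64(37.0251130500975), array([ 2.45338959, -2.61535452,  2.1931167 ])) True 14.26 [-1.5 -8.4 12.5]
```

```bash
python3 - <<'E'
from push import *
s=r.sense(); print((s['eef_pos']-HUB)@np.stack([l,u,a],1),s['ft_force'],s['gripper_width'])
p,W=snap('side'); t,_=snap('top')
A=cv2.resize(p[150:260,255:375],None,fx=4.4,fy=4.4,interpolation=2); B=cv2.resize(t[160:240,280:350],None,fx=4,fy=4,interpolation=2)
im=np.zeros((490,810,3),np.uint8); im[:A.shape[0],:A.shape[1]]=A[:490]; im[:B.shape[0],530:530+B.shape[1]]=np.clip(B.astype(int)*2,0,255)
cv2.imwrite('pics/z4.png',cv2.cvtColor(im[:,:800],cv2.COLOR_RGB2BGR))
E
```

```text
[-0.03289991  0.03300772  0.00900888] [-1.51761795 -7.27663135 13.34680676] -0.00036694788071327033
```

View pics/z4.png

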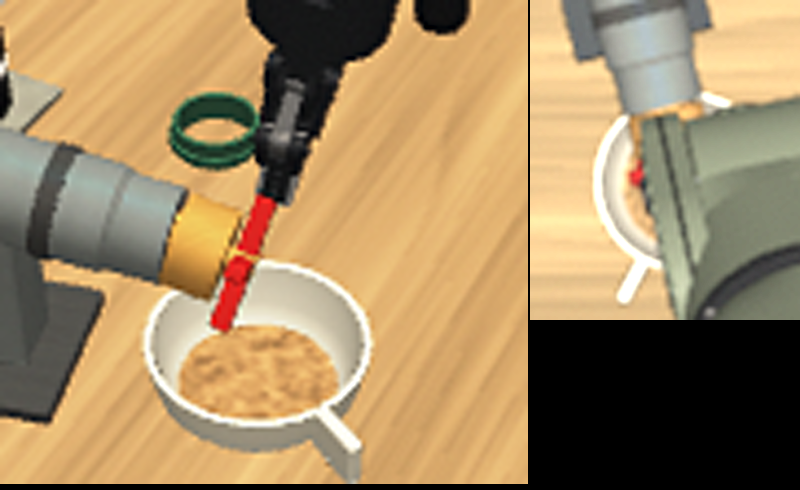

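The finger at crop (285,195) rests on the end of the arm instead of against its side, so the fingertip is about 5 mm shallower than I modelled. I'll back off and push deeper.

```bash
sed -i 's/(v+.008)/(v+.003)/; s/end=.012/end=.005/' push.py
python3 - <<'E'
from push import *
r.movel(P(-.052,.029,.009),max_speed=.1)
r.movel(P(-.052,.024,.009),max_speed=.1); print(ang())
st=r.movel(P(-.02,.024,.009),max_speed=.05,stop_force=20); s=r.sense(); print(st,s['ft_force'],ang())
if not st:
    st=r.movel(P(.005,.024,.010),max_speed=.05,stop_force=20); s=r.sense(); print(st,s['time_s'],s['ft_force'],ang(),(s['eef_pos']-HUB)@np.stack([l,u,a],1))
E
```

```text
(136, np.float64(37.35102840021252), array([ 0.07365032, -1.92655176,  1.80302425]))
False [-0.20331394 -0.13671768 -0.16784461] (112, np.float64(0.2083819238652459), array([ 0.96841313, -3.06728687,  3.49309042]))
False 16.5417 [ 0.95545615  0.690729   -0.20550488] (79, np.float64(44.53070118152562), array([-0.7644769 , -4.88709239,  3.95441135])) [0.00495364 0.0270157  0.00995545]
```

```bash
python3 - <<'E'
from push import *
for k in range(3):
    if stroke(.0097+.002*k,.06,.007): break
E
```

```text
before (139, np.float64(43.2885960238715), array([-1.63520486, -2.93645016,  3.67712718])) after (138, np.float64(41.845588163222), array([ 2.4433423 , -3.65735407,  2.59227427])) True 18.14 [-1.6 -9.6 12. ]
```

```bash
sed -i 's/P(-.052,.024,w)/P(-.052,.020,w)/; s/P(end,.024,w+.002)/P(end,.021,w+.002)/' push.py
python3 - <<'E'
from push import *
s=r.sense(); print((s['eef_pos']-HUB)@np.stack([l,u,a],1))
w=.0097
r.movel(P(-.052,.026,w),max_speed=.1)
r.movel(P(-.054,.019,w),max_speed=.1)
st=r.movel(P(-.02,.019,w+.0005),max_speed=.05,stop_force=20); s=r.sense(); print(st,s['ft_force'],ang())
if not st:
    st=r.movel(P(.010,.022,w+.002),max_speed=.05,stop_force=20); s=r.sense(); print(st,s['time_s'],s['ft_force'],ang(),(s['eef_pos']-HUB)@np.stack([l,u,a],1))
    if not st: stroke(w+.002,.05,.010)
E
```

```text
[-0.03759416  0.02794015  0.01088324]
False [-0.05939672  0.15407559 -0.48112047] (115, np.float64(89.2473563943213), array([ 0.30979525, -2.67269257,  6.18467824]))
False 20.375 [-0.15696998  0.17634678 -0.88529496] (71, np.float64(32.07700978529137), array([ 0.23168431, -2.0975198 ,  6.85093278])) [0.00981828 0.02500705 0.01169011]
before (134, np.float64(32.80398394894355), array([7.69761977, 2.24568817, 4.4118284 ])) after (72, np.float64(32.72206551614021), array([ 0.9890254 , -2.56220996,  7.96835156])) False 22.94 [ 0.2  0.1 -0.4]
```

```bash
python3 - <<'E'
from push import *
for k in range(3):
    if stroke(.0137+.002*k,.05,.010): break
E
```

```text
before (138, np.float64(32.01683311141047), array([8.76964482, 2.78472118, 7.99377953])) after (70, np.float64(31.787381848268357), array([ 0.63986149, -2.57429208, 10.23946049])) False 25.52 [-0.1 -0.8  0.2]
before (134, np.float64(30.883062265004558), array([-1.0585023 , -2.2601447 , 11.08244112])) after (68, np.float64(29.470544271062067), array([ 1.1163639 , -0.9271119 , 11.85787192])) False 28.09 [0.2 0.7 0.6]
before (135, np.float64(22.560328680652283), array([ 2.40505656,  2.83523117, 13.75499438])) after (70, np.float64(32.0244519720282), array([ 0.82760694, -0.96718106, 12.16864565])) False 30.67 [-0.3  0.3 -0.3]
```

```bash
python3 - <<'E'
from push import *
stroke(.0197,.04,.010)
r.sleep(.3); print(ang())
r.movel(P(.006,.050,.0215),max_speed=.15)
p,W=snap('side','side5.png'); print(ang())
E
```

```text
before (135, np.float64(41.179169835484736), array([ 4.34732408, -1.3675097 , 16.8001257 ])) after (73, np.float64(32.920823936948686), array([ 1.59999507, -2.10167658, 16.28658444])) False 33.55 [ 0.9  0.1 -0. ]
(70, np.float64(32.929703985305466), array([ 1.18602495, -1.903325  , 14.78305753]))
(104, np.float64(32.85515496771322), array([ 6.67830939,  2.47948462, 17.70780917]))
```

View pics/side5.png

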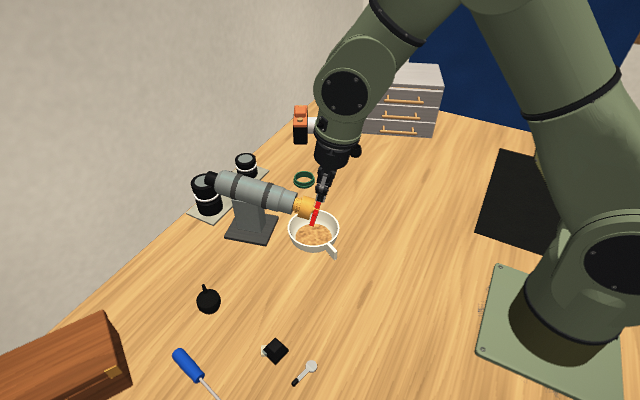

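The cap is almost off: the thread shows at (305,205) and the arms are at (316,213) above the cup. One more slow stroke should free it.

```bash
python3 - <<'E'
from push import *
stroke(.0213,.035,.010)
r.sleep(.3); r.movel(P(.006,.070,.0235),max_speed=.15)
p,W=snap('side','side6.png'); q=redpts('side',p,np.where(W[...,2:]<.07,W+[0,0,.03],W)); print(len(q),q.mean(0)-[0,0,.03],r.sense()['time_s'])
E
```

```text
before (135, np.float64(43.00365822702448), array([ 4.27690606, -1.61380983, 15.26740114])) after (80, np.float64(41.13195385958149), array([ 4.76521968, -4.63766907, 16.87390839])) False 37.38 [-0.6  0.9 -0.3]
1 [0.59409468 0.02426018 0.03057397] 38.2583
```

View pics/side6.png

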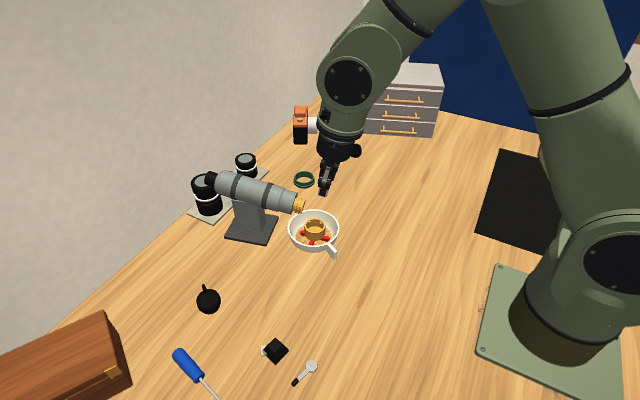

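The cap lies face down in the upright cup at (314,232), and the nose at (299,203) is bare. The gripper is clear, so I'll back it away and hand in.

```bash
python3 - <<'E'
from push import *
r.movel(r.sense()['eef_pos']+[-.06,0,.06],max_speed=.15); r.sleep(.5)
print(r.sense()['ft_force'],r.close_job())
E
```

```text
the job is handed in; nothing more can be done
[-0.94631069 -0.0327839  -0.31720645] None
```

The cap is unscrewed and lying in the upright cup under the nose, no loose part was seen to move, and the job was handed in at about 39 s; no verdict came back.

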